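# Level the counting scale and empty the relay cups into its pan

### The arm

A 6-joint arm with a two-finger parallel gripper is mounted at the origin on the work surface. World frame = base frame: x ahead of the robot, y to its left, z up, the work surface at z = 0. Lengths are in m, angles in rad, forces in N, time in s.
With the tool pointing down it reaches from about 0.375 to 0.975 m from the base axis. Payload 3.8 kg.
Tool frame: the origin (TCP) lies midway between the tips of the shut fingers; the grasp point (between the pads) lies 19 mm behind it; z points along the fingers, y is the line along which they close (so a half turn about z gives the same grasp; the last joint's range is limited). The gripper opens to 88 mm and grips with 3 to 60 N. Pads are 18 mm wide; open, the fingers measure 123 mm over their backs; the gripper's body (75 mm by 187 mm) begins 45 mm behind the grasp point.
Start: joints at [1.188, 0.264, 1.604, -0, 1.274, -0.037], TCP at [0.229, 0.635, 0.239] pointing down, gripper open.
Joint ranges: [-2.63, 2.63], [-0.94, 2.18], [0.31, 2.57], [-1.31, 4.45], [0, 2.66], [-2.55, 2.55]. Speed limits (rad/s): [2.57, 2.57, 3.14, 3.14, 3.14, 3.14].

### API

Orientations are given as a rotation vector (axis times angle).
In Python, from cell import manip, inverse_kinematics, cams, order gives the robot as it stands. Calls block until the motion is done:
- manip.move_pose(position, orientation): joint-space move of the TCP to a pose.
- manip.move_linear(position, rate=0.15, rot=None): straight line of the TCP; rot=None keeps the orientation; rate is the mean speed in m/s.
- manip.set_joints(angles): joint-space move.
- manip.set_gripper(opening, force=None): finger opening in m; force is the grip in N (None keeps the last); returns when the fingers have stopped.
- manip.dwell(seconds).
- inverse_kinematics(position, orientation): joint angles nearest the present ones, or None.
- manip.state(): the state.
- cams.capture(name): name is "scene" or "top" or "wrist"; returns a dict with "image" (400x640x3 uint8, blue, green, red), "z_map" (400x640 float32, m along the optical axis (not along the pixel's ray), 0 where there is no reading), "intrinsics" (3x3 intrinsics, pixels), "position" and "orientation" of the camera in the world; the wrist camera has in their place "T_tool_cam" (4x4, takes a point from camera to tool coordinates, whose origin is the TCP and whose axes are the flange's). Camera axes: x right, y down, z forward; pixel columns grow to the right and rows downward; lengths in m; the calibration is good to about 2 mm. The wrist camera is an equidistant fisheye: a pixel r from the principal point sees the ray r / f radians off the axis. A picture is of the moment at which its call begins: read the wrist's pose just before it.
A pose or a line that the arm cannot do raises manip.IKError and nothing moves.
- order.close_job(): hands the job in; it is judged then, once.
The state is a dict: "clock": time; "joint_pos": joint angles; "joint_velocities": joint speeds; "tau": joint torques, N m; "tool_pos": TCP position; "tcp_rot": TCP orientation; "contact_force": force on the tool from outside, world axes, zero at the start; "moment": the same for the moment, N m; "gripper_width": finger opening in m; "grasp_force": force on a finger pad.
Only numpy, scipy, OpenCV 4.12 (cv2) and the standard library are available. Lean on these libraries where they do the work, as an engineer would, in place of code of your own. Each camera call takes 0.05 s, during which the arm holds its last target. There are 200 camera calls.

### The job

Turn the levelling screw until the scale's weighing pan sits level; only then tip the relays out of both white scoop cups into the pan, and put the loose relays lying on the bench in with them. Stand the two empty cups upright on the black rubber mat, leave the pan level with every relay inside it, and do not disturb the other things on the bench.

Things in the scene. Friction and masses are not known exactly. Their poses are not given: they have to be found in the camera images.
- pan_in (a point): centre of the inner floor of the square open steel weighing pan (190 x 190 mm outside, 182 inside, rim 31 mm above this floor) on the rocking plate of a low grey counting scale fixed to the bench; level, the floor is 33 mm and the rim 64 mm above the bench. Axes: z up out of the pan, x towards the scale's display, -y towards the levelling screw
- plate (a joint): tilt of the plate and pan about a hinge along their middle (along the scale's x, 25 mm above the bench), rad: 0 = level, positive = the side next to the levelling screw (-y) is low, negative = that side is high; -0.13 to 0.15 possible. Driven only by the screw: plate = 0.15 - 0.05 * screw
- screw (a joint): levelling screw, a black knob with a bar grip on a vertical axis, on a square post beside the pan: angle in rad, 0 to 5.5, growing as it is turned clockwise seen from above, which raises the pan's near-screw side. It stays where it is left; turning needs 0.05 N m
- screw_grip (a point): point on the screw's axis at gripping height, 87 mm above the bench, at x 50, y -155 mm from the pan's middle. The bar grip is 42 mm long, 14 mm thick, 64 to 94 mm above the bench, over a 44 mm round disc; this point turns with the knob: its x axis runs along the bar, close the fingers along its y
- mat: black rubber mat, fixed, 220 (x) x 300 (y) x 3 mm, on the bench; origin at the middle of its underside
- cup_a: one of two alike white scoop cups, holding relays: 58 mm tall, outside diameter 60 mm at the foot, 92 mm at the rim, wall 4 mm, floor 5 mm, 120 g; straight level handle along its own +x (12 mm thick in y, 16 mm tall, from 40 to 108 mm off the axis, middle 46 mm above the foot). Origin: centre of its underside, z up out of the mouth
- cup_a_rim (a point): centre of that cup's mouth, 58 mm above its underside
- cup_b: the other of two alike white scoop cups, holding relays: 58 mm tall, outside diameter 60 mm at the foot, 92 mm at the rim, wall 4 mm, floor 5 mm, 120 g; straight level handle along its own +x (12 mm thick in y, 16 mm tall, from 40 to 108 mm off the axis, middle 46 mm above the foot). Origin: centre of its underside, z up out of the mouth
- cup_b_rim (a point): centre of that cup's mouth, 58 mm above its underside
- relay_a1: black relay, a block 18 (x) x 13 (y) x 15 (z) mm, 14 g, origin at its centre; starts in the first cup; may be absent
- relay_a2: black relay, a block 18 (x) x 13 (y) x 15 (z) mm, 14 g, origin at its centre; starts in the first cup; may be absent
- relay_a3: black relay, a block 18 (x) x 13 (y) x 15 (z) mm, 14 g, origin at its centre; starts in the first cup; may be absent
- relay_a4: black relay, a block 18 (x) x 13 (y) x 15 (z) mm, 14 g, origin at its centre; starts in the first cup; may be absent
- relay_b1: black relay, a block 18 (x) x 13 (y) x 15 (z) mm, 14 g, origin at its centre; starts in the other cup; may be absent
- relay_b2: black relay, a block 18 (x) x 13 (y) x 15 (z) mm, 14 g, origin at its centre; starts in the other cup; may be absent
- relay_b3: black relay, a block 18 (x) x 13 (y) x 15 (z) mm, 14 g, origin at its centre; starts in the other cup; may be absent
- relay_s1: black relay, a block 18 (x) x 13 (y) x 15 (z) mm, 14 g, origin at its centre; starts loose on the bench; may be absent
- relay_s2: black relay, a block 18 (x) x 13 (y) x 15 (z) mm, 14 g, origin at its centre; starts loose on the bench; may be absent
- relay_s3: black relay, a block 18 (x) x 13 (y) x 15 (z) mm, 14 g, origin at its centre; starts loose on the bench; may be absent
- driver: screwdriver lying on the bench, 200 mm long along its x, handle 26 mm thick; origin under its middle (a bystander)
- tape: roll of tape lying flat, 70 mm across, 24 mm high; origin under its middle (a bystander)
- flux: small round bottle, 44 mm across, 100 mm tall; origin under its middle (a bystander)
- module: green circuit module 34 x 34 x 6 mm lying flat, not a relay; origin under its middle (a bystander)
Things that resemble listed ones, but are neither listed nor needed, are in the scene too. Leave any red or yellow look-alike of the cup_b alone.

How it is judged:
On the way, in this order (a step that is already met when the one before it is completed fails the run):
1. the empty pan is level (within 0.025 rad) (value of joint plate between -0.025 and 0.025 rad), for 0.3 s.
2. a cup is tipped over the pan, past level (((angle between cup_a's own z axis and vertical above 1.5 rad and horizontal distance between cup_a_rim and pan_in below 0.13 m) or (angle between cup_b's own z axis and vertical above 1.5 rad and horizontal distance between cup_b_rim and pan_in below 0.13 m))), for 0.1 s.
At the end, for the whole second after the job is handed in: The pan is level within 0.025 rad, every relay lies at rest inside the pan's walls, and both cups stand upright (within 0.1 rad) at rest on the rubber mat, their origins within 100 mm of its middle along its x and 140 mm along its y (all of step 1 and x of relay_a1 in the frame of pan_in between -0.09 and 0.09 m and y of relay_a1 in the frame of pan_in between -0.09 and 0.09 m and z of relay_a1 in the frame of pan_in between 0 and 0.06 m and x of relay_a2 in the frame of pan_in between -0.09 and 0.09 m and y of relay_a2 in the frame of pan_in between -0.09 and 0.09 m and z of relay_a2 in the frame of pan_in between 0 and 0.06 m and x of relay_a3 in the frame of pan_in between -0.09 and 0.09 m and y of relay_a3 in the frame of pan_in between -0.09 and 0.09 m and z of relay_a3 in the frame of pan_in between 0 and 0.06 m and x of relay_a4 in the frame of pan_in between -0.09 and 0.09 m and y of relay_a4 in the frame of pan_in between -0.09 and 0.09 m and z of relay_a4 in the frame of pan_in between 0 and 0.06 m and x of relay_b1 in the frame of pan_in between -0.09 and 0.09 m and y of relay_b1 in the frame of pan_in between -0.09 and 0.09 m and z of relay_b1 in the frame of pan_in between 0 and 0.06 m and x of relay_b2 in the frame of pan_in between -0.09 and 0.09 m and y of relay_b2 in the frame of pan_in between -0.09 and 0.09 m and z of relay_b2 in the frame of pan_in between 0 and 0.06 m and x of relay_b3 in the frame of pan_in between -0.09 and 0.09 m and y of relay_b3 in the frame of pan_in between -0.09 and 0.09 m and z of relay_b3 in the frame of pan_in between 0 and 0.06 m and x of relay_s1 in the frame of pan_in between -0.09 and 0.09 m and y of relay_s1 in the frame of pan_in between -0.09 and 0.09 m and z of relay_s1 in the frame of pan_in between 0 and 0.06 m and x of relay_s2 in the frame of pan_in between -0.09 and 0.09 m and y of relay_s2 in the frame of pan_in between -0.09 and 0.09 m and z of relay_s2 in the frame of pan_in between 0 and 0.06 m and x of relay_s3 in the frame of pan_in between -0.09 and 0.09 m and y of relay_s3 in the frame of pan_in between -0.09 and 0.09 m and z of relay_s3 in the frame of pan_in between 0 and 0.06 m and linear speed of each of relay_a1, relay_a2, relay_a3, relay_a4, relay_b1, relay_b2, relay_b3, relay_s1, relay_s2, relay_s3 below 0.03 m/s and x of cup_a in the frame of mat between -0.1 and 0.1 m and y of cup_a in the frame of mat between -0.14 and 0.14 m and z of cup_a in the frame of mat between -0.002 and 0.009 m and angle between each of cup_a, cup_b's own z axis and vertical below 0.1 rad and linear speed of each of cup_a, cup_b below 0.02 m/s and x of cup_b in the frame of mat between -0.1 and 0.1 m and y of cup_b in the frame of mat between -0.14 and 0.14 m and z of cup_b in the frame of mat between -0.002 and 0.009 m); the robot touches nothing.
It fails at once if a relay is in the pan while the pan is tilted more than 0.045 rad ((value of joint plate above 0.045 rad or value of joint plate below -0.045 rad) and ((x of relay_a1 in the frame of pan_in between -0.09 and 0.09 m and y of relay_a1 in the frame of pan_in between -0.09 and 0.09 m and z of relay_a1 in the frame of pan_in between 0 and 0.06 m) or (x of relay_a2 in the frame of pan_in between -0.09 and 0.09 m and y of relay_a2 in the frame of pan_in between -0.09 and 0.09 m and z of relay_a2 in the frame of pan_in between 0 and 0.06 m) or (x of relay_a3 in the frame of pan_in between -0.09 and 0.09 m and y of relay_a3 in the frame of pan_in between -0.09 and 0.09 m and z of relay_a3 in the frame of pan_in between 0 and 0.06 m) or (x of relay_a4 in the frame of pan_in between -0.09 and 0.09 m and y of relay_a4 in the frame of pan_in between -0.09 and 0.09 m and z of relay_a4 in the frame of pan_in between 0 and 0.06 m) or (x of relay_b1 in the frame of pan_in between -0.09 and 0.09 m and y of relay_b1 in the frame of pan_in between -0.09 and 0.09 m and z of relay_b1 in the frame of pan_in between 0 and 0.06 m) or (x of relay_b2 in the frame of pan_in between -0.09 and 0.09 m and y of relay_b2 in the frame of pan_in between -0.09 and 0.09 m and z of relay_b2 in the frame of pan_in between 0 and 0.06 m) or (x of relay_b3 in the frame of pan_in between -0.09 and 0.09 m and y of relay_b3 in the frame of pan_in between -0.09 and 0.09 m and z of relay_b3 in the frame of pan_in between 0 and 0.06 m) or (x of relay_s1 in the frame of pan_in between -0.09 and 0.09 m and y of relay_s1 in the frame of pan_in between -0.09 and 0.09 m and z of relay_s1 in the frame of pan_in between 0 and 0.06 m) or (x of relay_s2 in the frame of pan_in between -0.09 and 0.09 m and y of relay_s2 in the frame of pan_in between -0.09 and 0.09 m and z of relay_s2 in the frame of pan_in between 0 and 0.06 m) or (x of relay_s3 in the frame of pan_in between -0.09 and 0.09 m and y of relay_s3 in the frame of pan_in between -0.09 and 0.09 m and z of relay_s3 in the frame of pan_in between 0 and 0.06 m))).
It fails at once if a bystander is moved more than 30 mm (distance of any of driver, tape, flux, module from where it was at the start of the episode above 0.03 m).
Of relay_a1, relay_a2, relay_a3, relay_a4 only 2 to 4 are there at a start; the rules pass over those that are not, and their reading is None.
Of relay_b1, relay_b2, relay_b3 only 2 to 3 are there at a start; the rules pass over those that are not, and their reading is None.
Of relay_s1, relay_s2, relay_s3 only 1 to 3 are there at a start; the rules pass over those that are not, and their reading is None.
At some moment in a run one of relay_s1, relay_s2, relay_s3, cup_a, cup_b may be knocked a few centimetres aside while the robot is not near it.
It also fails if it takes over 210 s, if anything falls off the work surface, if the arm or the gripper's body presses on something with over 40 N, if the wrist force passes 120 N, or if a joint passes its speed limit or range.

## Working session

There is one attempt and no reset: what is moved stays moved. The work goes in short steps, each a Python script; the robot and the scene stay as the last script left them, time stands still between calls to the robot, and variables do not carry over. Pictures are saved under pics/ and viewed, at most 14 in all, crops included, and the job is handed in when it is done.

```bash
mkdir -p pics; ls; cat > h.py <<'E'
import numpy as np, cv2
from scipy.spatial.transform import Rotation as R
from cell import manip, inverse_kinematics, cams, order
def cloud(c):
    K=np.array(c["intrinsics"]);z=c["z_map"];v,u=np.mgrid[:z.shape[0],:z.shape[1]]
    p=np.stack([(u-K[0,2])/K[0,0]*z,(v-K[1,2])/K[1,1]*z,z],-1)
    o=np.array(c["orientation"],float)
    M=o if o.shape==(3,3) else R.from_rotvec(o).as_matrix()
    w=p@M.T+np.array(c["position"]); w[z==0]=np.nan
    return w
E
python3 - <<'E'
from h import *
for n in ("top","scene"):
    c=cams.capture(n); cv2.imwrite(f"pics/{n}0.png",c["image"]); print(n,c["position"],c["orientation"],c["intrinsics"])
    np.savez(f"{n}0.npz",**c)
s=manip.state();print(s)
E
```

```text
pics
top [0.29068608 0.07649839 1.74676735] [-2.18648326  2.13633552 -0.104456  ] [[420.08756752   0.         318.31585187]
 [  0.         420.08756752 203.09233274]
 [  0.           0.           1.        ]]
scene [1.06587296 0.46123025 1.06156479] [-1.2960671  -2.41661181  0.74548685] [[412.53437389   0.         324.13861216]
 [  0.         412.53437389 197.2066718 ]
 [  0.           0.           1.        ]]
{'clock': 0.1, 'joint_pos': array([ 1.18811206e+00,  2.64678175e-01,  1.60522120e+00, -2.63071875e-05,
        1.27373322e+00, -3.69138666e-02]), 'joint_velocities': array([ 1.65478459e-04, -4.23895976e-04, -3.00740798e-03, -2.64004230e-04,
       -9.87199161e-05,  4.24498919e-04]), 'tau': array([ 5.64858801e-04, -5.03613317e+01, -3.58071578e+01,  7.30107143e-02,
        2.32824788e-02, -2.63511231e-05]), 'tool_pos': array([0.22854883, 0.63444236, 0.23752105]), 'tcp_rot': array([-0.54035219, -3.09436574,  0.0031419 ]), 'contact_force': array([-0.60661617, -0.04037017, -0.01056243]), 'moment': array([-0.02373936,  0.00324944, -0.00013457]), 'grasp_force': 0.0, 'gripper_width': 0.08807644349853089}
```

View pics/top0.png

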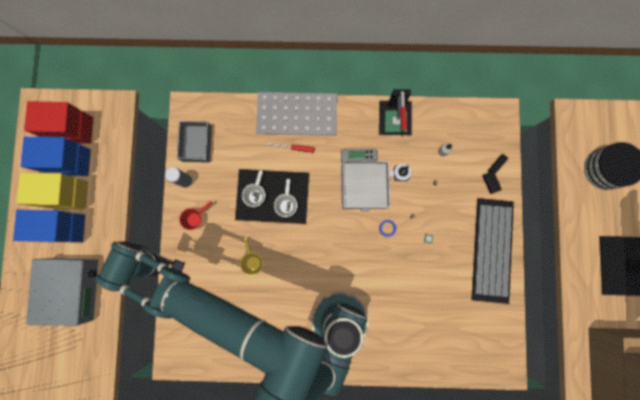

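View pics/scene0.png

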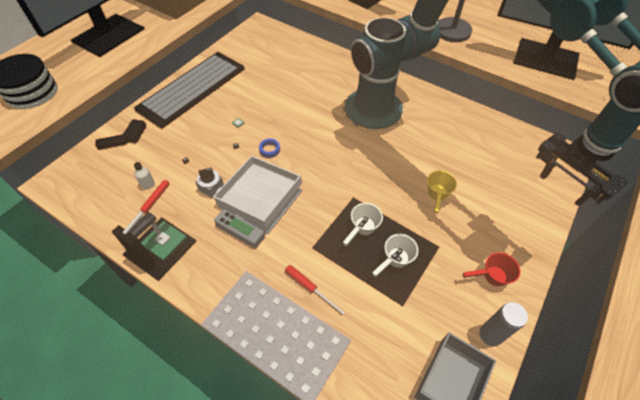

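```bash
python3 - <<'E'
from h import *
t=dict(np.load("top0.npz")); s=dict(np.load("scene0.npz"))
w=cloud(t); 
for n,(u,v) in dict(cup1=(254,195),cup2=(286,204),pan=(365,185),knob=(402,172),r1=(435,183),r2=(412,216),mod=(428,238),tape=(388,228),mat=(300,180),flux=(445,150),driver=(300,148),disp=(360,155)).items(): print(n,w[v,u].round(3))
ws=cloud(s)
for n,(u,v) in dict(r1=(185,160),r2=(236,146),pan=(258,190),knob=(208,178),cup1=(400,250),cup2=(367,218)).items(): print("s",n,ws[v,u].round(3))
a=cv2.resize(t["image"][130:250,230:450],None,fx=3.6,fy=3.6,interpolation=2)
cv2.imwrite("pics/crop1.png",a)
z=w[...,2]
# dark small blobs on bench
g=t["image"].max(2); m=((g<70)).astype(np.uint8); n,l,st,ce=cv2.connectedComponentsWithStats(m)
for i in range(1,n):
    if st[i,4]<60:
        u,v=ce[i].round().astype(int); print(st[i,4],ce[i].round(1),w[v,u].round(3))
E
```

```text
cup1 [0.502 0.363 0.029]
cup2 [0.47  0.231 0.011]
pan [ 0.554 -0.094  0.028]
knob [ 0.6   -0.234  0.094]
r1 [ 0.572 -0.387  0.013]
r2 [ 0.431 -0.29   0.02 ]
mod [ 0.343 -0.359  0.005]
tape [ 0.381 -0.195  0.001]
mat [0.573 0.176 0.005]
flux [ 0.699 -0.414  0.068]
driver [0.705 0.179 0.025]
disp [ 0.676 -0.071  0.046]
s r1 [ 0.578 -0.383  0.015]
s r2 [ 0.438 -0.284  0.016]
s pan [ 0.55  -0.098  0.035]
s knob [ 0.612 -0.237  0.061]
s cup1 [0.486 0.358 0.027]
s cup2 [0.446 0.227 0.026]
28 [33.5 42. ] [ 1.518  1.889 -0.717]
1 [13. 43.] [ 1.514  2.027 -0.727]
1 [81. 44.] [ 1.516  1.603 -0.729]
1 [117.  45.] [ 1.513  1.376 -0.726]
1 [179.  46.] [ 1.514  0.991 -0.727]
1 [286.  48.] [ 1.507  0.326 -0.713]
1 [337.  49.] [ 1.514  0.013 -0.728]
1 [342.  49.] [ 1.517 -0.018 -0.733]
1 [410.  49.] [ 1.516 -0.434 -0.714]
1 [450.  51.] [ 1.524 -0.688 -0.748]
1 [603.  50.] [ 1.514 -1.582 -0.678]
1 [498.  52.] [ 1.512 -0.974 -0.724]
1 [536.  52.] [ 1.524 -1.213 -0.739]
1 [568.  53.] [ 1.517 -1.404 -0.732]
1 [577.  53.] [ 1.514 -1.455 -0.724]
1 [618.  53.] [ 1.515 -1.698 -0.716]
1 [ 69. 113.] [0.789 1.
[... 2276 characters left out ...]
.1] [-0.156 -0.997  0.198]
1 [594. 380.] [-0.196 -0.996  0.033]
1 [611. 382.] [-0.175 -1.     0.125]
2 [635.5 383.5] [-0.143 -1.002  0.249]
1 [637. 386.] [-0.148 -1.     0.257]
1 [631. 389.] [-0.167 -1.     0.226]
1 [594. 390.] [-0.234 -0.996  0.03 ]
1 [602. 391.] [-0.223 -0.999  0.074]
1 [605. 391.] [-0.218 -0.998  0.092]
2 [624.  390.5] [-0.182 -1.001  0.191]
1 [626. 390.] [-0.177 -0.997  0.206]
1 [633. 391.] [-0.171 -1.     0.237]
1 [618. 393.] [-0.202 -0.999  0.162]
2 [625.5 393.5] [-0.193 -1.001  0.199]
3 [594.3 395. ] [-0.257 -1.004  0.016]
1 [623. 394.] [-0.197 -1.     0.186]
1 [599. 397.] [-0.254 -1.002  0.048]
7 [625. 397.] [-0.205 -1.001  0.194]
1 [634. 399.] [-0.196 -1.     0.238]
```

View pics/crop1.png

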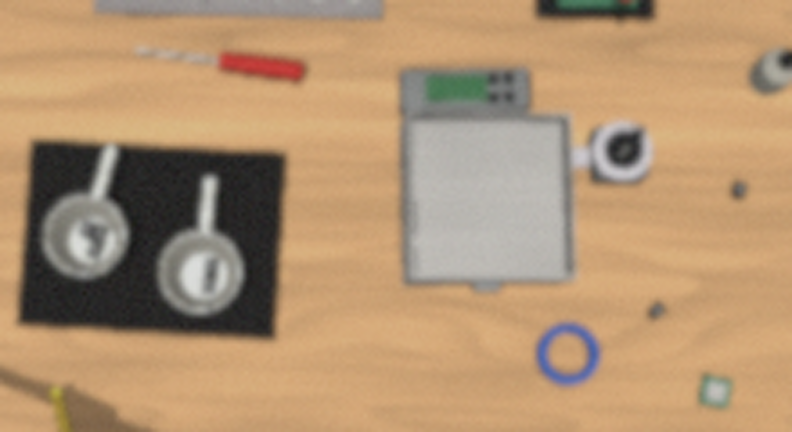

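```bash
cat >> h.py <<'E'
def down(yaw): return (R.from_euler('z',yaw)*R.from_euler('x',np.pi)).as_rotvec()
def wcap(name=None):
    s=manip.state(); c=cams.capture("wrist"); K=np.array(c["intrinsics"]);z=c["z_map"]
    v,u=np.mgrid[:z.shape[0],:z.shape[1]]; x=(u-K[0,2])/K[0,0]; y=(v-K[1,2])/K[1,1]; r=np.hypot(x,y)+1e-9
    k=np.tan(np.minimum(r,1.5))/r; p=np.stack([x*k*z,y*k*z,z],-1)
    T=np.array(c["T_tool_cam"]); p=p@T[:3,:3].T+T[:3,3]
    w=p@R.from_rotvec(s["tcp_rot"]).as_matrix().T+s["tool_pos"]; w[z==0]=np.nan
    if name: cv2.imwrite(f"pics/{name}.png",c["image"])
    return c["image"],w
def ortho(img,w,x0,x1,y0,y1,zmax=0.2,res=0.001):
    "top-down colour and height map, rows along -x, columns along -y"
    H,W=int((x1-x0)/res),int((y1-y0)/res); ok=np.isfinite(w).all(2)&(w[...,2]<zmax)
    P=w[ok];C=img[ok]; i=((x1-P[:,0])/res).astype(int); j=((y1-P[:,1])/res).astype(int)
    k=(i>=0)&(i<H)&(j>=0)&(j<W); i,j,P,C=i[k],j[k],P[k],C[k]; o=np.argsort(P[:,2])
    out=np.zeros((H,W,3),np.uint8); hm=np.full((H,W),np.nan); out[i[o],j[o]]=C[o]; hm[i[o],j[o]]=P[o,2]
    return out,hm
E
python3 - <<'E'
from h import *
def best(y): return down(y)
print(inverse_kinematics([0.52,-0.2,0.35],down(0)),inverse_kinematics([0.52,-0.2,0.35],down(np.pi)))
manip.move_pose([0.50,-0.2,0.33],down(0)); manip.dwell(0.3)
img,w=wcap("w1"); np.savez("w1.npz",img=img,w=w)
print(manip.state()["clock"],manip.state()["tool_pos"],np.isfinite(w).mean())
t=cams.capture("top");np.savez("top1.npz",**t); a=t["image"];cv2.imwrite("pics/top1.png",a)
E
```

```text
[-4.11881621e-01 -9.43688038e-03  1.70794606e+00 -4.44089210e-16
  1.44308348e+00  1.15891471e+00] [-0.41188162 -0.00943688  1.70794606  0.          1.44308348 -1.98267795]
3.5417 [ 0.50009593 -0.1998217   0.3299854 ] 0.99401171875
```

View pics/w1.png

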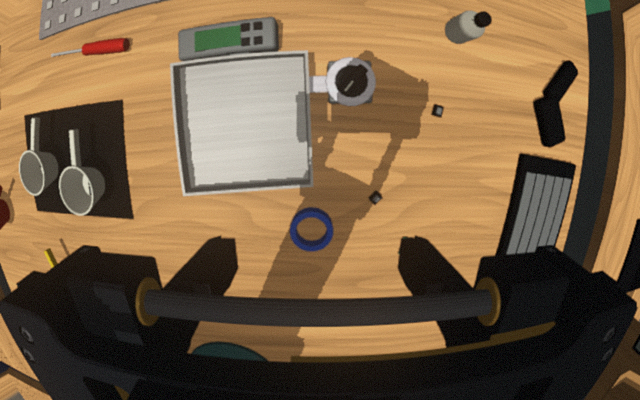

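```bash
python3 - <<'E'
from h import *
d=np.load("w1.npz"); img,w=d["img"],d["w"]
o,h=ortho(img,w,0.38,0.70,-0.45,0.02)
cv2.imwrite("pics/o1.png",cv2.resize(o,None,fx=1.7,fy=1.7,interpolation=0))
for nm,ww in (("wrist",w),("top",cloud(dict(np.load("top1.npz")))),("top0",cloud(dict(np.load("top0.npz"))))):
    m=(abs(ww[...,0]-.553)<.06)&(abs(ww[...,1]+.093)<.06); P=ww[m]
    A=np.c_[P[:,:2]-P[:,:2].mean(0),np.ones(len(P))]
    for _ in range(4):
        s=np.linalg.lstsq(A,P[:,2],rcond=None)[0]; r=abs(A@s-P[:,2]); k=r<3*np.median(r)+1e-4; A,P=A[k],P[k]
    print(nm,"slope",s.round(4),len(P),"res",np.median(r).round(4))
# bench plane check
m=(abs(w[...,0]-.45)<.02)&(abs(w[...,1]+.33)<.03);print("bench",np.nanmedian(w[m],0), np.nanmedian(w[(abs(w[...,0]-.55)<.02)&(abs(w[...,1]-.05)<.02)],0))
# top of knob bar
m=(w[...,2]>.088)&(w[...,2]<.104)&(np.hypot(w[...,0]-.6,w[...,1]+.24)<.04); P=w[m]
mu=P[:,:2].mean(0); e,v=np.linalg.eigh(np.cov(P[:,:2].T)); print("bar",len(P),mu,e**.5,v[:,1],np.degrees(np.arctan2(v[1,1],v[0,1])),np.median(P[:,2]))
# relays
for c in ((.575,-.385),(.435,-.287)):
    m=(w[...,2]>.008)&(w[...,2]<.03)&(np.hypot(w[...,0]-c[0],w[...,1]-c[1])<.03); P=w[m]; top=P[P[:,2]>np.percentile(P[:,2],40)]
    hm=top[:,:2].astype(np.float32); print("relay",len(P),np.median(P[:,2]),P[:,2].max(),cv2.minAreaRect((hm*1000)))
E
```

```text
wrist slope [-2.3891 -2.5917  0.3624] 21857 res 0.0411
top slope [-2.8213 -3.231   0.1982] 1179 res 0.1394
top0 slope [-0.014   0.1066  0.0334] 781 res 0.0026
bench [ 0.45080255 -0.32987237 -0.00173806] [ 0.54972355  0.05323808 -0.00199519]
bar 365 [ 0.60908359 -0.24277214] [0.00392143 0.0120674 ] [-0.79355616  0.60849702] 142.51909345017287 0.09183453624047713
relay 104 0.013071208510837123 0.015162800051222669 ((574.5341186523438, -386.218994140625), (14.133769989013672, 17.703624725341797), 81.91790771484375)
relay 100 0.013245652917061923 0.01619553083904074 ((432.8628234863281, -292.025390625), (12.522233963012695, 18.04313850402832), 42.99050521850586)
```

View pics/o1.png

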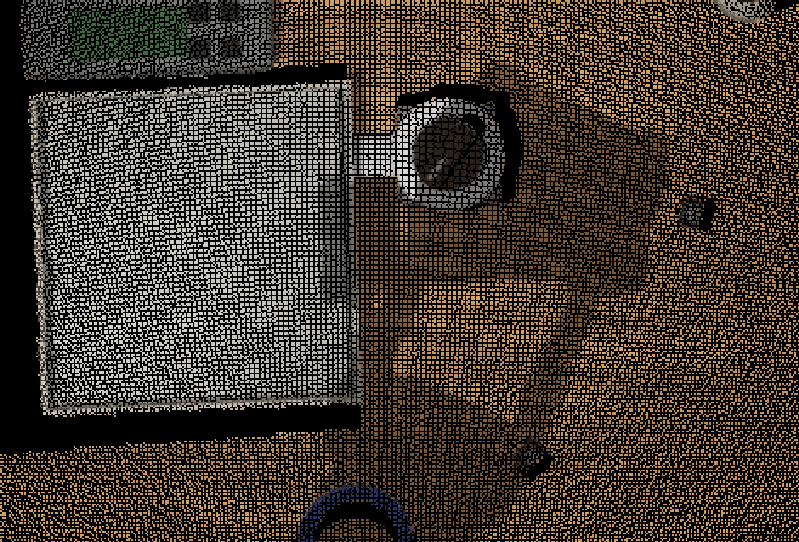

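```bash
cat >> h.py <<'E'
def slope(w,c=(.553,-.093),half=.06):
    m=(abs(w[...,0]-c[0])<half)&(abs(w[...,1]-c[1])<half)&(w[...,2]<.08); P=w[m]
    A=np.c_[P[:,:2]-P[:,:2].mean(0),np.ones(len(P))]
    for _ in range(6):
        s=np.linalg.lstsq(A,P[:,2],rcond=None)[0]; r=abs(A@s-P[:,2]); k=r<3*np.median(r)+1e-5; A,P=A[k],P[k]
    return s.round(4),len(P),np.median(r).round(5)
def panrect(img,w):
    "bright steel region -> rectangle"
    o,h=ortho(img,w,.40,.70,-.24,.04); g=o.astype(int); m=((g.min(2)>95)&(g.max(2)-g.min(2)<40)&(h>.012)).astype(np.uint8)
    m=cv2.morphologyEx(m,cv2.MORPH_CLOSE,np.ones((5,5))); m=cv2.morphologyEx(m,cv2.MORPH_OPEN,np.ones((45,45)))
    (j,i),s,a=cv2.minAreaRect(np.argwhere(m)[:,::-1].astype(np.float32)); return .70-i*.001,.04-j*.001,s,a
E
python3 - <<'E'
from h import *
d=np.load("w1.npz"); img,w=d["img"],d["w"]
print(slope(w),slope(cloud(dict(np.load("top1.npz")))),slope(cloud(dict(np.load("scene0.npz")))),slope(cloud(dict(np.load("top0.npz")))))
print(panrect(img,w))
E
```

```text
(array([-0.0057,  0.1149,  0.0308]), 6224, np.float64(0.00056)) (array([0.0008, 0.117 , 0.0336]), 760, np.float64(0.00247)) (array([-0.0064,  0.1121,  0.0321]), 1110, np.float64(0.00129)) (array([-0.014 ,  0.1063,  0.0334]), 778, np.float64(0.0026))
(0.5545, -0.0925, (191.0, 185.0), 90.0)
```

View pics/top1.png

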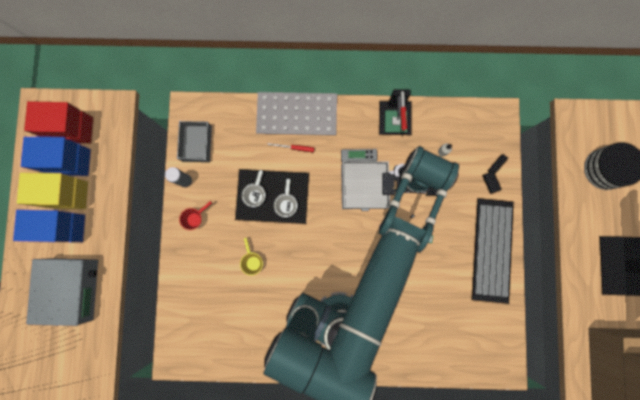

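```bash
python3 - <<'E'
from h import *
manip.move_pose([0.56,-0.2425,0.22],down(0)); manip.dwell(0.3)
img,w=wcap("w2"); np.savez("w2.npz",img=img,w=w)
def bar(w):
    m=(w[...,2]>.087)&(w[...,2]<.104)&(np.hypot(w[...,0]-.608,w[...,1]+.243)<.035); P=w[m]
    r=cv2.minAreaRect((P[:,:2]*1000).astype(np.float32)); e,v=np.linalg.eigh(np.cov(P[:,:2].T))
    print("bar",len(P),P[:,:2].mean(0),r,np.degrees(np.arctan2(v[1,1],v[0,1])),np.percentile(P[:,2],[5,50,95]))
bar(w)
# two-side edges of pan (rim points) for yaw
d=np.load("w1.npz"); m=(w[...,2]>0)
W=d["w"]
for lab,sel in (("right",lambda P:(P[:,0]>.48)&(P[:,0]<.63)&(P[:,1]>-.21)&(P[:,1]<-.16)&(P[:,2]>.042)),("left",lambda P:(P[:,0]>.48)&(P[:,0]<.63)&(P[:,1]>-.02)&(P[:,1]<.03)&(P[:,2]>.062))):
    P=W.reshape(-1,3); P=P[np.isfinite(P).all(1)]; P=P[sel(P)]; f=np.polyfit(P[:,0],P[:,1],1); print(lab,len(P),f, np.polyval(f,.5545))
P=W.reshape(-1,3);P=P[np.isfinite(P).all(1)]
for lab,x in (("far",(.635,.67)),("near",(.44,.48))):
    Q=P[(P[:,0]>x[0])&(P[:,0]<x[1])&(P[:,1]>-.16)&(P[:,1]<-.02)]; Q=Q[Q[:,2]>.055+.115*(Q[:,1]+.0925)]; Q=Q[Q[:,2]<.07+.115*(Q[:,1]+.0925)]; f=np.polyfit(Q[:,1],Q[:,0],1); print(lab,len(Q),f,np.polyval(f,-.0925))
print(inverse_kinematics([.6095,-.2435,.13],down(np.radians(142.5))))
E
```

```text
bar 703 [ 0.61008085 -0.24332552] ((609.7575073242188, -243.3531951904297), (14.621943473815918, 42.0050048828125), 52.75811004638672) 142.62072439832994 [0.08960751 0.0918291  0.09314028]
right 14979 [ 0.02704657 -0.19996842] -0.1849710984756285
left 524 [ 0.03823936 -0.02426941] -0.0030656882202791183
far 368 [-0.03767342  0.64286349] 0.6463482813270851
near 397 [-0.03824337  0.4577742 ] 0.4613117071027039
[-0.41802874  0.31266195  1.75013909  0.          1.07879162 -1.33432659]
```

View pics/w2.png

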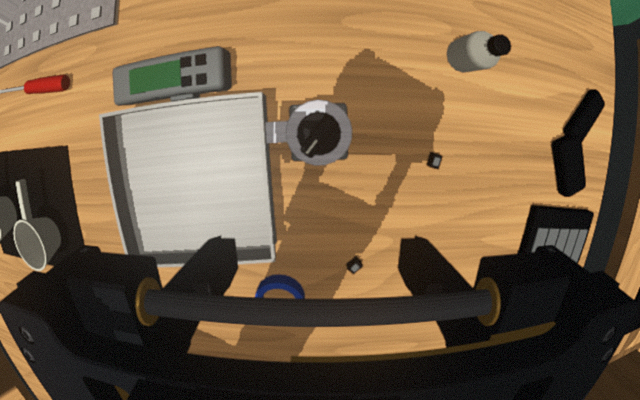

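```bash
python3 - <<'E'
from h import *
c=np.array([.6098,-.2434]); rv=down(np.radians(142.7))
manip.set_gripper(0.05); manip.move_pose([*c,.14],rv); manip.move_linear([*c,.070],rate=.08)
manip.set_gripper(0.0,force=25); s=manip.state(); print(s["gripper_width"],s["grasp_force"],s["contact_force"])
j=np.array(s["joint_pos"]); j0=j[5]
for k in range(1,6):
    j[5]=j0+2.3*k/5; manip.set_joints(j)
manip.dwell(.3); s=manip.state(); print(s["joint_pos"][5]-j0,s["tool_pos"],s["contact_force"],s["moment"],s["clock"])
manip.set_gripper(0.05); manip.move_linear([*c,.15],rate=.1); manip.move_pose([0.50,-0.2,0.33],down(0)); manip.dwell(.3)
img,w=wcap(); np.savez("w3.npz",img=img,w=w); print(slope(w))
m=(w[...,2]>.087)&(w[...,2]<.104)&(np.hypot(w[...,0]-.608,w[...,1]+.243)<.035); print(cv2.minAreaRect((w[m][:,:2]*1000).astype(np.float32)))
E
```

```text
0.013685325921291699 25.0001990608871 [-2.1189233  -0.96677641  0.88952392]
2.298944500163339 [ 0.60927987 -0.24387464  0.07017766] [-4.2185878  -1.94372079  2.99266694] [-0.36377457  0.81690844  0.0339157 ] 11.8917
(array([-0.0007, -0.0004,  0.0311]), 6056, np.float64(0.00053))
((609.2672729492188, -243.32919311523438), (41.09543228149414, 14.864086151123047), 10.526810646057129)
```

```bash
python3 - <<'E'
from h import *
manip.move_pose([0.40,0.29,0.36],down(0)); manip.dwell(0.3)
img,w=wcap("w4"); np.savez("w4.npz",img=img,w=w); print(manip.state()["clock"])
o,h=ortho(img,w,0.35,0.70,0.10,0.45); cv2.imwrite("pics/o4.png",cv2.resize(o,None,fx=1.6,fy=1.6,interpolation=0))
E
```

```text
16.9083
```

View pics/w4.png

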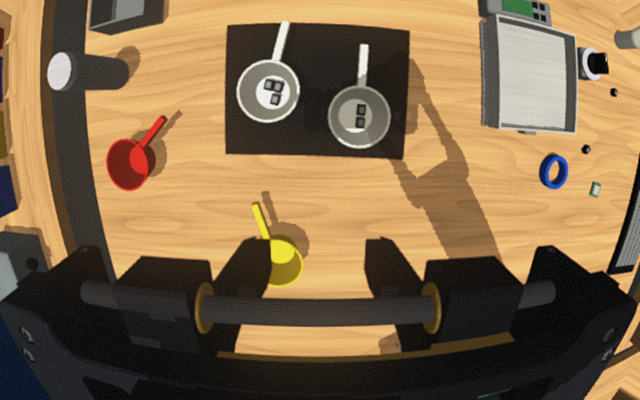

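```bash
cat >> h.py <<'E'
from scipy.optimize import least_squares
def cup(img,w,c,zb=.003):
    "centre of the cup axis and handle azimuth from a cloud, c = guess"
    P=w.reshape(-1,3); P=P[np.isfinite(P).all(1)]; r=np.hypot(P[:,0]-c[0],P[:,1]-c[1])
    Q=P[(r<.06)&(abs(P[:,2]-(.058+zb-.002))<.0025)]
    f=least_squares(lambda q:np.hypot(Q[:,0]-q[0],Q[:,1]-q[1])-.044,c,loss="soft_l1",f_scale=.002).x
    r=np.hypot(P[:,0]-f[0],P[:,1]-f[1]); H=P[(r>.055)&(r<.112)&(P[:,2]>zb+.040)&(P[:,2]<zb+.058)]
    d=H[:,:2]-f; az=np.arctan2(*np.median(d/np.linalg.norm(d,axis=1)[:,None],0)[::-1])
    return f,az,len(Q),len(H),np.percentile(H[:,2],90),np.linalg.norm(d,axis=1).max()
def matrect(img,w):
    o,h=ortho(img,w,.3,.75,.02,.55,zmax=.1); m=((o.max(2)<60)&(h<.012)).astype(np.uint8); m=cv2.morphologyEx(m,cv2.MORPH_CLOSE,np.ones((5,5)))
    n,l,s,_=cv2.connectedComponentsWithStats(m); k=1+s[1:,4].argmax()
    (j,i),sz,a=cv2.minAreaRect(np.argwhere(l==k)[:,::-1].astype(np.float32)); return .75-i*.001,.55-j*.001,sz,a
E
python3 - <<'E'
from h import *
d=np.load("w4.npz"); img,w=d["img"],d["w"]
print(cup(img,w,(.495,.36))); print(cup(img,w,(.455,.23))); print(matrect(img,w))
# IK study
pc=np.array([.554,-.0935])
def cup2tool(pre,rg=.066):
    # grasp in cup frame: approach (tool z) = -z leaned by pre toward -x ; tool y along cup y
    tz=np.array([-np.sin(pre),0,-np.cos(pre)]); ty=np.array([0,1,0]); tx=np.cross(ty,tz)
    return np.c_[tx,ty,tz], np.array([rg,0,.046])+.019*tz
def pose(lip,az,phi,pre,flip):
    # cup handle azimuth az, tilted phi; lip (lowest rim point, cup (-.046,0,.058)) put at 'lip'
    Rc=(R.from_euler('z',az)*R.from_euler('y',-phi)).as_matrix(); Rt,p=cup2tool(pre)
    if flip: Rt=Rt@np.diag([-1,-1,1])
    o=np.array(lip)-Rc@np.array([-.046,0,.058]); return o+Rc@p, R.from_matrix(Rc@Rt).as_rotvec()
for pre in (0,.3,.5,.7):
  for flip in (0,1):
    for az in np.radians(range(-180,180,30)):
      ok=[]
      for phi in np.radians([0,60,100,120,135,150]):
        p,r=pose([*pc,.11],az,phi,pre,flip); q=inverse_kinematics(p,r); ok.append(q is not None)
      if sum(ok)>=4: print(pre,flip,round(np.degrees(az)),ok)
E
```

```text
(array([0.49859803, 0.36130376]), np.float64(-0.3090746960039502), 556, 561, np.float64(0.059025980820095414), np.float64(0.11184343577572438))
(array([0.46074765, 0.23035329]), np.float64(-0.002467204827272532), 570, 526, np.float64(0.05912222594266947), np.float64(0.11187373701657766))
(0.5040068664550781, 0.29244757080078126, (297.0290832519531, 217.29470825195312), 1.992093563079834)
0 0 -150 [True, True, True, True, False, False]
0 0 -120 [True, True, True, True, False, False]
0 0 -30 [True, True, False, True, True, False]
0 0 0 [True, True, False, True, True, False]
0 0 30 [True, True, True, True, True, True]
0 0 60 [False, True, True, True, True, True]
0 0 90 [False, True, True, True, True, False]
0 1 -150 [True, True, True, True, False, False]
0 1 -30 [True, True, False, True, True, False]
0 1 0 [True, True, False, True, True, False]
0 1 30 [True, True, True, True, True, True]
0 1 60 [True, True, True, True, True, True]
0 1 90 [True, True, True, True, True, False]
0 1 120 [True, True, True, True, False, False]
0.3 0 -150 [True, True, True, True, False, False]
0.3 0 -120 [True
[... 1337 characters left out ...]
True, True, True, True, True, True]
0.7 0 -90 [True, True, True, True, True, True]
0.7 0 30 [True, True, False, True, True, True]
0.7 0 60 [True, False, True, True, True, True]
0.7 0 90 [True, False, True, True, True, True]
0.7 0 120 [False, True, True, True, True, True]
0.7 0 150 [False, True, True, True, True, False]
0.7 1 -150 [False, True, True, True, True, True]
0.7 1 -120 [True, False, True, True, True, True]
0.7 1 -90 [True, False, True, True, True, True]
0.7 1 30 [True, True, True, True, True, True]
0.7 1 60 [True, True, True, True, True, True]
0.7 1 90 [True, True, True, True, True, True]
0.7 1 120 [True, True, True, True, True, True]
0.7 1 150 [False, True, True, True, True, False]
```

```bash
cat >> h.py <<'E'
PRE=.6; RG=.066; PC=np.array([.554,-.0935])
def tool_of_cup(o,az,phi,flip,pre=PRE):
    "TCP pose holding the handle of a cup with origin o, handle azimuth az, tipped phi over the side away from the handle"
    tz=np.array([-np.sin(pre),0,-np.cos(pre)]); ty=np.array([0,1.,0]); Rt=np.c_[np.cross(ty,tz),ty,tz]
    if flip: Rt=Rt@np.diag([-1,-1,1])
    Rc=(R.from_euler('z',az)*R.from_euler('y',-phi)).as_matrix()
    return np.asarray(o)+Rc@(np.array([RG,0,.046])+.019*tz), R.from_matrix(Rc@Rt).as_rotvec()
LIP=np.array([-.046,0,.058])
def pour_pose(az,phi,flip,z,back=.02):
    Rc=(R.from_euler('z',az)*R.from_euler('y',-phi)).as_matrix()
    lip=np.r_[PC+back*np.array([np.cos(az),np.sin(az)]),z]
    return tool_of_cup(lip-Rc@LIP,az,phi,flip)
PH=np.radians([0,20,40,60,80,95,110,122,135]); PZ=np.interp(np.degrees(PH),[0,60,90,135],[.18,.14,.105,.10])
E
python3 - <<'E'
from h import *
np.set_printoptions(precision=2,suppress=True,linewidth=150)
for flip in (0,1):
    print("grasp",flip,[inverse_kinematics(*tool_of_cup([*c,z],a,0,flip)) for c,a in (((.4986,.3613),-.309),((.4607,.2304),0)) for z in (.003,.13)])
    for az in (0,15,30,45,60):
        print(flip,az); print([inverse_kinematics(*pour_pose(np.radians(az),p,flip,z)) for p,z in zip(PH,PZ)])
E
```

```text
grasp 0 [array([ 0.34,  0.7 ,  1.5 ,  0.35,  1.46, -1.05]), array([ 0.34,  0.57,  1.44,  0.35,  1.63, -0.99]), array([ 0.28,  0.63,  1.61,  0.16,  1.48, -1.35]), array([ 0.28,  0.49,  1.56,  0.16,  1.67, -1.32])]
0 0
[array([-0.14,  0.73,  1.2 , -0.08,  1.81, -1.7 ]), array([-0.15,  0.48,  1.44, -0.04,  1.46, -1.72]), array([-0.18,  0.23,  1.72,  0.02,  1.09, -1.76]), array([-0.23, -0.  ,  2.02,  0.16,  0.7 , -1.9 ]), array([-0.31, -0.18,  2.32,  0.77,  0.32, -2.54]), array([-0.39, -0.22,  2.52,  2.04,  0.38,  2.44]), None, None, None]
0 15
[array([-0.04,  0.7 ,  1.25, -0.17,  1.77, -1.86]), array([-0.08,  0.46,  1.48, -0.09,  1.44, -1.9 ]), array([-0.15,  0.22,  1.74,  0.04,  1.09, -2.  ]), array([-0.26,  0.01,  2.01,  0.32,  0.76, -2.28]), None, None, None, None, None]
0 30
[array([ 0.05,  0.65,  1.33, -0.26,  1.7 , -2.01]), array([-0.02,  0.42,  1.53, -0.13,  1.4 , -2.08]), array([-0.12,  0.2 ,  1.76,  0.07,  1.1 , -2.25]), None, None, array([-0.65, -0.03,  2.35,  1.41,  0.95,  2.54]), array([-0.8 ,  0.11,  2.43,  1.63,  1.23,  2.19]), array([-0.89,  0.3 ,  2.45,  1.7 ,  1.47,  1.
[... 2304 characters left out ...]
,  2.14,  0.96,  1.  , -0.3 ]), array([-0.69,  0.1 ,  2.23,  1.23,  1.17, -0.66]), array([-0.82,  0.24,  2.27,  1.39,  1.39, -0.93]), array([-0.89,  0.41,  2.26,  1.46,  1.58, -1.1 ]), array([-0.93,  0.61,  2.23,  1.49,  1.79, -1.27])]
1 60
[array([ 0.21,  0.48,  1.59, -0.43,  1.51,  0.86]), array([ 0.09,  0.3 ,  1.7 , -0.21,  1.3 ,  0.69]), array([-0.08,  0.15,  1.83,  0.1 ,  1.13,  0.4 ]), array([-0.3 ,  0.07,  1.94,  0.5 ,  1.08, -0.01]), array([-0.54,  0.1 ,  2.05,  0.88,  1.19, -0.45]), array([-0.69,  0.21,  2.09,  1.08,  1.35, -0.71]), array([-0.8 ,  0.36,  2.09,  1.2 ,  1.55, -0.91]), array([-0.85,  0.51,  2.07,  1.27,  1.71, -1.04]), array([-0.88,  0.69,  2.04,  1.32,  1.88, -1.16])]
```

```bash
sed -i 's/RG=.066/RG=.072/' h.py; cat >> h.py <<'E'
AZ=np.radians(42)
def lin(pr,rate=.15): manip.move_linear(pr[0],rate=rate,rot=pr[1])
def grab(c,a):
    manip.set_gripper(.05); manip.move_pose(*tool_of_cup([*c,.10],a,0,1)); lin(tool_of_cup([*c,.003],a,0,1),.08)
    manip.set_gripper(0,force=55); s=manip.state(); print("grip",s["gripper_width"],s["grasp_force"],s["contact_force"],s["clock"])
    lin(tool_of_cup([*c,.13],a,0,1),.08)
def pour():
    for p,z in zip(PH,PZ): lin(pour_pose(AZ,p,1,z),.12)
E
python3 - <<'E'
from h import *
c,a=(.4607,.2304),0.
img,w=wcap(); print(cup(img,w,c)[:2],cup(img,w,(.4986,.3613))[:2])
grab(c,a); s=manip.state(); print(s["gripper_width"],s["contact_force"])
lin(pour_pose(AZ,0,1,.19),.2); print(manip.state()["clock"])
img,w=wcap("w5"); cv2.imwrite("pics/s5.png",cams.capture("scene")["image"][100:300,150:480].repeat(2,0).repeat(2,1))
E
```

```text
(array([0.46076908, 0.23041542]), np.float64(-0.010516485963399989)) (array([0.49858714, 0.36128469]), np.float64(-0.3102932781081295))
grip 0.010968020561429311 55.0002658367157 [ 0.27075974 -0.34921116  1.05472892] 20.2833
0.010950116082939353 [-0.7270583   0.05508414 -1.29775741]
23.525
```

View pics/s5.png

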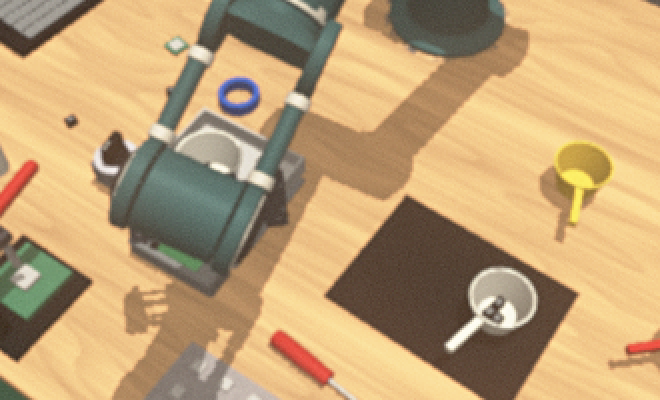

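```bash
cat >> h.py <<'E'
def unpour():
    for p,z in list(zip(PH,PZ))[::-1]: lin(pour_pose(AZ,p,1,z+.01),.3)
def stand(c,a):
    lin(tool_of_cup([*c,.13],a,0,1),.25); lin(tool_of_cup([*c,.006],a,0,1),.08); 
    print("F",manip.state()["contact_force"]); lin(tool_of_cup([*c,.0035],a,0,1),.02); print("F",manip.state()["contact_force"])
    manip.set_gripper(.05); manip.dwell(.2); lin(tool_of_cup([*c,.11],a,0,1),.1)
E
python3 - <<'E'
from h import *
pour(); manip.dwell(.6); print(manip.state()["gripper_width"],manip.state()["contact_force"],manip.state()["clock"])
cv2.imwrite("pics/s6.png",cams.capture("scene")["image"][100:300,150:480].repeat(2,0).repeat(2,1))
E
```

```text
0.011005645272270605 [ 0.23591788 -0.43309513 -1.36859147] 28.2333
```

View pics/s6.png

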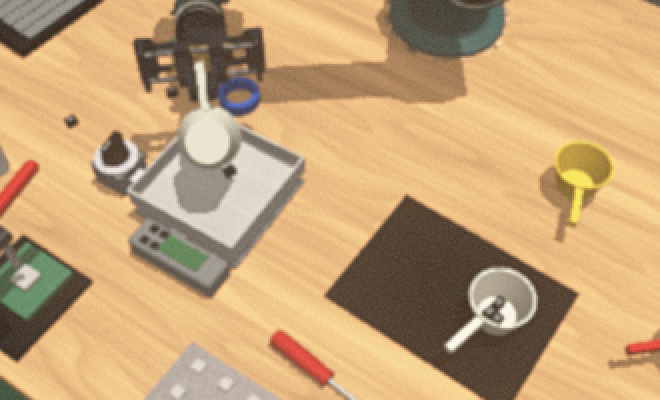

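```bash
python3 - <<'E'
from h import *
unpour(); stand((.4607,.2304),0.)
manip.move_pose([0.38,0.2,0.38],down(-.35)); manip.dwell(.3); img,w=wcap("w7"); print(manip.state()["clock"])
print(cup(img,w,(.461,.23)),cup(img,w,(.4986,.3613)))
c=cams.capture("scene")["image"][110:260,150:450]; cv2.imwrite("pics/c7.png",np.vstack([img,cv2.resize(c,(640,320))])[:,:][::1][:720])
cv2.imwrite("pics/c7.png",cv2.resize(cv2.imread("pics/c7.png"),(533,600)))
E
```

```text
F [ 0.35419697  0.17290496 -0.14837162]
F [-0.48517355 -0.08112124 -0.35044112]
39.0667
(array([0.46047865, 0.23074715]), np.float64(0.02563284043312493), 535, 411, np.float64(0.059039769694550326), np.float64(0.11171159160523805)) (array([0.49848882, 0.36105338]), np.float64(-1.5886537608346507), 422, 596, np.float64(0.05890091791514651), np.float64(0.11191576919648305))
```

View pics/c7.png

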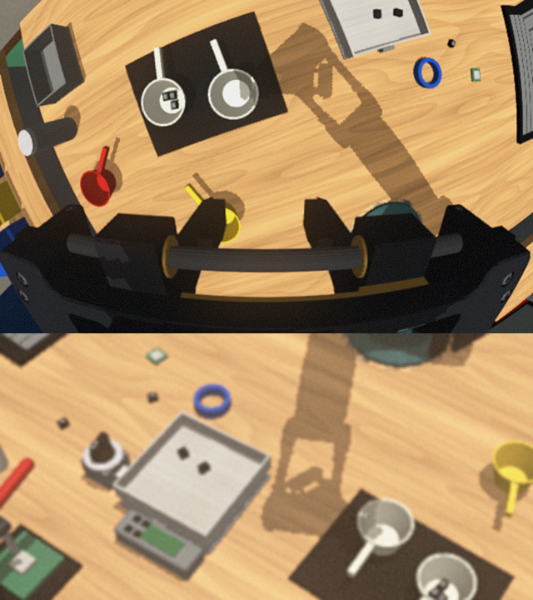

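```bash
python3 - <<'E'
from h import *
c,a=(.4986,.3612),-.31
grab(c,a); lin(pour_pose(AZ,0,1,.19),.2); pour(); manip.dwell(.6)
cv2.imwrite("pics/s8.png",cams.capture("scene")["image"][100:300,150:480].repeat(2,0).repeat(2,1))
unpour(); stand(c,a)
manip.move_pose([0.46,-0.12,0.36],down(0)); manip.dwell(.3); img,w=wcap("w9"); np.savez("w9.npz",img=img,w=w); print(manip.state()["clock"],slope(w))
E
```

```text
grip 0.011413939898937993 54.98188599944115 [ 1.13346182 -0.0625892   0.46196156] 42.6667
F [-0.90323717 -0.39909199 -0.91604717]
F [-0.44413832 -0.01861032 -2.08047058]
62.9667 (array([-0.0009, -0.0002,  0.0311]), 5297, np.float64(0.00059))
```

View pics/w9.png

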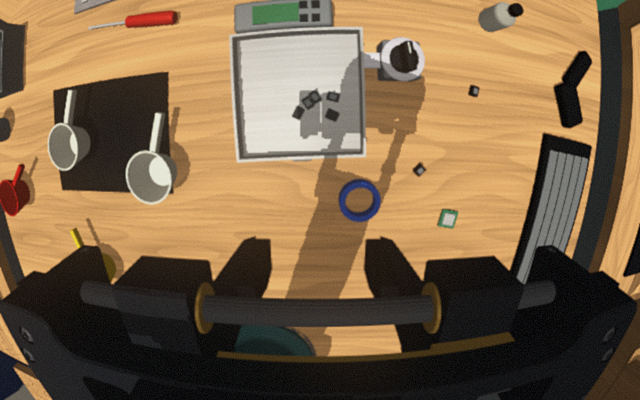

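```bash
cat >> h.py <<'E'
def relay(w,c,rad=.035):
    P=w.reshape(-1,3); P=P[(P[:,2]>.007)&(P[:,2]<.03)&(np.hypot(P[:,0]-c[0],P[:,1]-c[1])<rad)]
    P=P[P[:,2]>np.percentile(P[:,2],95)-.003]; (x,y),s,_=r=cv2.minAreaRect((P[:,:2]*1000).astype(np.float32))
    b=cv2.boxPoints(r); e=[b[1]-b[0],b[2]-b[1]]; l=max(e,key=np.linalg.norm)
    return np.array([x,y])/1000,np.arctan2(l[1],l[0]),s,len(P),P[:,2].max()
E
python3 - <<'E'
from h import *
w=np.load("w9.npz")["w"]; np.set_printoptions(precision=4)
for c0,drop in (((.4329,-.292),(.605,-.06)),((.5745,-.386),(.59,-.02))):
    c,y,s,n,_=relay(w,c0); print("far",c,y,s,n)
    manip.move_pose([c[0]-.05,c[1],.22],down(0)); manip.dwell(.2); img,w2=wcap()
    c,y,s,n,zt=relay(w2,c); print("near",c,np.degrees(y),s,n,zt)
    q=[inverse_kinematics([*c,.1],down(y+k)) for k in (0,np.pi)]; k=min((i for i in (0,1) if q[i] is not None),key=lambda i:abs(q[i][5])); y+=k*np.pi
    manip.set_gripper(.04); manip.move_pose([*c,.08],down(y)); manip.move_linear([*c,.004],rate=.06)
    manip.set_gripper(0,force=20); manip.move_linear([*c,.16],rate=.12); g=manip.state()["gripper_width"]; print("held",g)
    if g<.008: print("MISS"); break
    manip.move_pose([*drop,.15],down(0.04)); manip.move_linear([*drop,.042],rate=.1); manip.set_gripper(.035); manip.dwell(.2); manip.move_linear([*drop,.16],rate=.15)
    print(manip.state()["clock"])
manip.move_pose([0.46,-0.12,0.36],down(0)); manip.dwell(.3); img,w=wcap("w10"); np.savez("w10.npz",img=img,w=w); print(manip.state()["clock"],slope(w))
t=cams.capture("top"); cv2.imwrite("pics/top10.png",t["image"][110:270,150:480].repeat(2,0).repeat(2,1))
print(cup(img,w,(.461,.23))[0],cup(img,w,(.4986,.3613))[0])
E
```

```text
far [ 0.4324 -0.2914] -0.73794055 (13.796364784240723, 18.28781509399414) 75
near [ 0.4327 -0.2913] -45.20545 (13.615499496459961, 18.52390480041504) 176 0.016089689563973664
held 0.012807692214845182
75.1417
far [ 0.5751 -0.3866] -0.27193063 (13.488444328308105, 18.119556427001953) 65
near [ 0.5752 -0.3862] -10.131561 (12.860010147094727, 18.91685676574707) 177 0.015381614460513476
held 0.012730184824188126
85.2833
86.6417 (array([-0.001 , -0.0028,  0.0311]), 5206, np.float64(0.00056))
[0.461  0.2355] [0.4985 0.3601]
```

View pics/w10.png

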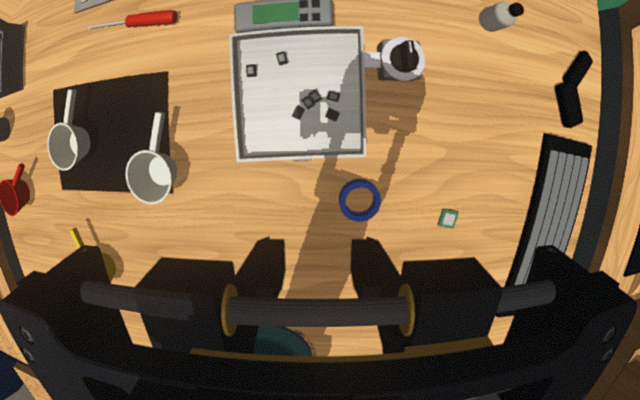

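```bash
python3 - <<'E'
from h import *
manip.move_pose([0.1,0.6,0.35],down(1.4)); manip.dwell(.5)
t=cams.capture("top")["image"][85:390,155:525]; s=cams.capture("scene")["image"][60:310,20:470]
cv2.imwrite("pics/final.png",np.hstack([cv2.resize(t,(430,355)),cv2.resize(s,(370,206)).repeat(1,0) if 0 else cv2.copyMakeBorder(cv2.resize(s,(370,206)),0,149,0,0,0)]))
print(manip.state()["clock"])
E
```

```text
90.125
```

View pics/final.png

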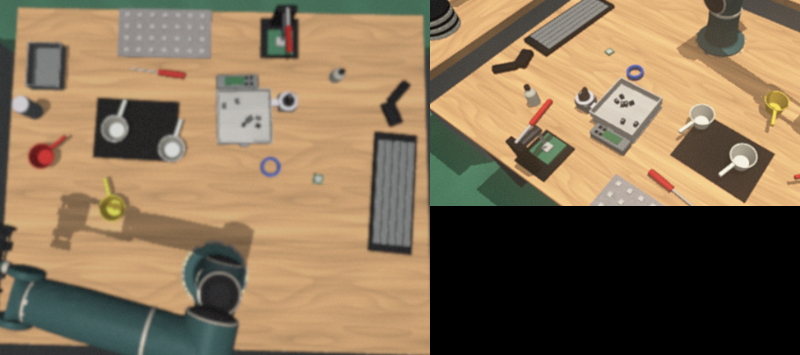

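```bash
python3 - <<'E'
from h import *
manip.move_pose([0.40,0.29,0.36],down(0)); manip.dwell(0.3); img,w=wcap("w11"); np.savez("w11.npz",img=img,w=w)
o,h=ortho(img,w,.3,.7,.05,.5); i,j=np.where((h>.054)&(h<.066)); x=.7-i*.001;y=.5-j*.001
n,l,s,ce=cv2.connectedComponentsWithStats(cv2.morphologyEx(((h>.05)&(h<.066)).astype(np.uint8),cv2.MORPH_CLOSE,np.ones((9,9))))
for k in range(1,n):
    if s[k,4]>300: print(s[k],.7-ce[k][1]*.001,.5-ce[k][0]*.001)
for g in ((.46,.23),(.44,.19),(.4986,.361)): print(cup(img,w,g)[:4])
print(matrect(img,w),manip.state()["clock"])
E
```

```text
[  93   98   92  149 2263] 0.5239465311533362 0.35483694211224037
[ 293  162   92  150 2259] 0.4570725984949092 0.1537153607791058
[106 372  18  27 303] 0.3136633663366336 0.38636963696369636
(array([0.46261718, 0.23530917]), np.float64(-1.4273291543430042), 141, 1033)
(array([0.43314098, 0.16032613]), np.float64(-0.24350225278588913), 298, 319)
(array([0.49842043, 0.36117458]), np.float64(-0.31464598030517293), 568, 326)
(0.5043567352294922, 0.2924668579101563, (297.6655578613281, 217.3874969482422), 1.9001113176345825) 92.0667
```

```bash
python3 - <<'E'
from h import *
d=np.load("w11.npz"); f=cup(d["img"],d["w"],(.434,.161)); print(f)
c,a=f[0],f[1]
grab(c,a); stand((.475,.235),0.)
manip.move_pose([0.40,0.29,0.36],down(0)); manip.dwell(0.4); img,w=wcap(); print(cup(img,w,(.475,.235)),cup(img,w,(.4986,.3612)))
manip.move_pose([0.46,-0.12,0.36],down(0)); manip.dwell(.3); img,w=wcap("w12"); print(slope(w))
o,h=ortho(img,w,.44,.67,-.21,.02,res=.002); m=cv2.morphologyEx(((o.max(2)<75)&(o.max(2)>0)).astype(np.uint8),cv2.MORPH_CLOSE,np.ones((3,3)))
n,l,s,ce=cv2.connectedComponentsWithStats(m); print([(s[k,4],(.67-ce[k][1]*.002-PC[0]).round(3),(.02-ce[k][0]*.002-PC[1]).round(3)) for k in range(1,n) if s[k,4]>15])
print(manip.state()["clock"])
E
```

```text
(array([0.4334158 , 0.16118687]), np.float64(-0.2559402988366395), 505, 319, np.float64(0.05598642528901987), np.float64(0.1078855884718757))
grip 0.011369302469600709 54.98660545796156 [-0.84836557 -1.33144363  1.15028656] 95.65
F [-0.05789321 -0.01366675 -1.63251999]
F [-0.51222589  0.88083075 -0.7938173 ]
(array([0.47510045, 0.23519798]), np.float64(0.0917380639530217), 549, 603, np.float64(0.05918234978629429), np.float64(0.11194443718121648)) (array([0.49849284, 0.36112612]), np.float64(-0.39628396526723975), 570, 632, np.float64(0.059139515536851914), np.float64(0.11160123407320081))
(array([-0.001 , -0.003 ,  0.0311]), 5208, np.float64(0.00058))
[(np.int32(16), np.float64(0.114), np.float64(-0.004)), (np.int32(20), np.float64(0.051), np.float64(0.024)), (np.int32(146), np.float64(-0.015), np.float64(-0.009)), (np.int32(48), np.float64(-0.004), np.float64(-0.047)), (np.int32(63), np.float64(-0.031), np.float64(-0.046))]
105.4417
```

Both cups stand on the mat and the pan is level (0.003 rad). All seven relays are inside it and none are left on the bench, so I'm handing in.

```bash
python3 - <<'E'
from h import *
manip.set_gripper(.08); print(order.close_job())
E
```

```text
the job is handed in; nothing more can be done
None
```

The job is handed in; no verdict was returned. On the last look the pan was level within 0.003 rad with all seven relays in it, and both empty cups stood upright on the mat; one of them was knocked to the mat's edge during the run and I moved it back.

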